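# Latch the instrument case shut

### The job

The blue instrument case on the bench has been left ajar. Push its lid up against the seal, then swing the wire loop over so that it hooks behind the yellow keeper on the lid, then press the red lever down past centre until it lies flat and the latch holds the lid shut; do not knock about the things standing round the case or the screwdriver lying on it.

Things in the scene. Friction and masses are not known exactly. Their poses are not given: they have to be found in the camera images.
- case: Dark blue instrument case stood on its spine; heavy, does not move. Origin: on the table under the latch pivot, z up. Its body half is a box from x = -25 to +105 mm, y = -120 to +120 mm, top at z = 150 mm. The lid is on the -x side. The draw latch is on top at y = 0: lever and loop on the body, yellow keeper on the lid.
- case_top (a point): Middle of the body half's flat top (z = 150 mm), axes as the case's. On the case's +x face a black carry handle sticks out to x = 138 mm at z = 100 mm. The loose things on the table stand at least 40 mm clear of the open lid.
- lid (a joint): Lid angle, rad: 0 = pressed hard shut; grows as its top leans out to the case's -x. Starts at 0.24 to 0.38. A stiff hinge: it stays where it is left and takes about 4 N at the top to move. It meets a springy rubber seal at about 0.057; only the closed latch draws and holds it further in, to about 0.03.
- lid_hinge (a point): Middle of the lid's hinge line (along the case's y), its lower inner edge, at case x = -25, z = 36 mm. The lid is a block reaching 60 mm to this point's -x, 114 mm up its z and 120 mm either way in y; axes turn with the lid and are the case's when shut.
- lid_edge (a point): Middle of the lid's top outer edge. Axes turn with the lid and are the case's when shut (x towards the body half, z up). The outer face is flat and may be pushed anywhere along its width, beside the latch too.
- lever (a joint): Angle of the red lever, rad: 0 = flat on the case body, handle to the case's +x; grows as it is raised and leans over towards the lid (limit 2.5). Starts at 2.1 to 2.45; friction holds it. With the loop hooked it turns freely down to about 1.2, then draws the lid in (about 2 N at the handle's end), passes centre at about 0.4 and holds itself down below that.
- lever_pivot (a point): Lever's hinge axis, at case x = 0, y = 0, z = 164 mm, along the case's y. This point's x runs along the handle: a plate 36 mm wide (y), from 10 to 85 mm along x and 0 to 4 mm in z. Its +z face is on top when flat and faces the lid when raised: push on this face.
- lever_end (a point): Free end of the lever's handle, on its +z face, 85 mm from the pivot; axes as lever_pivot.
- loop (a joint): Angle of the wire loop against the lever, rad: loop minus lever is its angle above the level line that points to the lid (1.57 = upright). Starts near its stop at 4.4, leaning back from the lid at 1.9 to 2.3. Swings nearly freely: pushed past upright it falls by its weight, its bar landing on the lid's top beyond the keeper if the lid is on its seal.
- loop_axis (a point): Axis on which the loop swings, along the case's y, carried by the lever 21.5 mm along its x and 4.6 mm to its -z side (22 mm from the pivot).
- loop_bar (a point): Middle of the loop's end bar. The loop is a bright steel frame of 7 mm round wire, 48 mm wide between wire centres, with its end bar (along the case's y) 69.5 mm from loop_axis. It passes freely round the lever's end.
- keeper_seat (a point): Where the middle of the loop's bar sits when latched: in the yellow keeper's hook, 8 mm above the lid's top; axes as lid_edge. The keeper is a post 30 mm wide and 18 mm high on the +x side of this point, with a lip 14 to 18 mm above the lid's top that overhangs 10 mm towards the lid's outer face (6.5 mm past this point).
- can_tall: Dark grey capacitor can, 52 mm across, 100 mm tall, standing. Origin: underside centre.
- can_short: Dark grey capacitor can, 52 mm across, 75 mm tall, standing. Origin: underside centre.
- transformer: Transformer with red winding, 90 x 75 mm, 60 mm high. Origin: underside centre.
- red_connector: Red plastic connector block, 75 x 45 mm, 30 mm high. Origin: underside centre.
- multimeter: Yellow multimeter lying flat, 150 x 75 mm, 38 mm high. Origin: underside centre.
- screwdriver: Screwdriver lying on the case's top about 95 mm to the +y side (case axes) of the latch, 110 mm long, pointing along the case's x. Origin: under its middle.

How it is judged (in metres and radians):
On the way, in this order (a step that is already met when the one before it is completed fails the run):
1. the lid is pushed up against its seal (value of joint lid below 0.075 rad), for 0.2 s.
2. the loop's bar lies behind and below the keeper's lip (x of loop_bar in the frame of keeper_seat between -0.05 and 0.004 m and z of loop_bar in the frame of keeper_seat between -0.03 and 0.006 m), for 0.2 s.
At the end, for the whole second after the job is handed in: The lever lies flat (under 0.1 rad) and still, the loop's bar sits in the keeper (within 10 mm of its seat) and the lid is drawn in on its seal (under 0.042 rad) (value of joint lever below 0.1 rad and value of joint lid below 0.042 rad and distance between loop_bar and keeper_seat below 0.01 m and velocity of joint lever between -0.05 and 0.05 rad/s); the robot touches nothing.
It fails at once if a thing standing or lying round the case, or the screwdriver on it, is knocked more than 30 mm from its place (distance of any of can_tall, can_short, transformer, red_connector, multimeter, screwdriver from where it was at the start of the episode above 0.03 m).
It also fails if it takes over 58 s, if anything falls off the work surface, if the arm or the gripper's body presses on something with over 40 N, if the wrist force passes 120 N, or if a joint passes its speed limit or range.

### The arm

A 6-joint arm with a two-finger parallel gripper is mounted at the origin on the work surface. World frame = base frame: x ahead of the robot, y to its left, z up, the work surface at z = 0. Lengths are in m, angles in degrees, forces in N, time in s.
With the tool pointing down it reaches from about 0.3 to 0.75 m from the base axis. Payload 8.5 kg.
Tool frame: the origin (TCP) lies midway between the tips of the shut fingers; the grasp point (between the pads) lies 19 mm behind it (env.hold_point_z is the distance from the TCP to the grasp point, in m); z points along the fingers, y is the line along which they close (so a half turn about z gives the same grasp; the last joint's range is limited). The gripper opens to 85 mm and grips with 20 to 120 N. Pads are 22 mm wide; open, the fingers measure 114 mm over their backs; the gripper's body (76 mm by 85 mm) begins 54 mm behind the grasp point. The pads swing forward as they close: fully open they stand 13 mm farther back than shut.
Start: joints at [56.534, 21.807, 74.336, -0, 83.858, -12.336], TCP at [0.198, 0.513, 0.231] pointing down, gripper open.
Joint ranges: [-178.18, 178.18], [-50.72, 133.34], [12.68, 142.11], [-81.47, 261.47], [9.98, 163.14], [-165.26, 165.26]. Speed limits (degrees/s): [136.94, 136.94, 180, 180, 180, 180].

### API

Orientations are given as a 3x3 rotation matrix whose columns are the frame's x, y, z axes.
In Python, from rig import observe, get_image, camera_info, env gives the robot as it stands.
- The arm moves only by the tool drive_tool, never from a script. Its arguments are lists of equal length, an entry for each row: "offset": the shift along the tool's x, y, z in units of 40 mm (1.0 is 40 mm), a list of three; "turn": the turn, a rotation vector about the tool's x, y, z in units of 6 degrees (1.0 is 6 degrees), a list of three; "hand": the opening, from 0 (shut) to 1 (fully open). A call has exactly 10 rows; each row shifts and turns the commanded pose from where the row before left it, along the tool's axes as they then stand; what a row does not reach is not made up. A row lasts 1/8 s, in which the tool goes at most 62.5 mm and 10.7 degrees, less where a joint would pass 70% of its speed; a pose out of reach is approached as far as the arm can. A call is refused whole if a number of a shift passes 1 or a number of a turn 1, either way. A call with a gripper value outside its range is refused whole. The fingers move at their own pace and stop on an object; "newtons" is the grip in N (left out, the last holds). Time passes only in rows, so rows that do not move let the fingers close, or fill a call up. It gives the time, the measured TCP pose, the force, the opening and the grip force at its end, in the units of the state.
- observe(): the state, without advancing time (a new reading comes with each control period).
- get_image(name): name is "scene" or "top"; returns the picture (384x512x3 uint8, blue, green, red); there is no depth.
- camera_info(name): a dict with "fx", "fy", "cx", "cy" (pixels), "world_to_cam" (4x4, takes a point from world to camera coordinates). Camera axes: x right, y down, z forward; pixel columns grow to the right and rows downward; lengths in m; the calibration is good to about 2 mm. A picture is of the moment at which its call begins. camera_info takes no time and is no camera call.
- env.close_job(): hands the job in; it is judged then, once.
The state is a dict: "time_s": time; "q": joint angles; "qvel": joint speeds; "joint_efforts": joint torques, N m; "position": TCP position; "tool_rot": TCP orientation; "ft_force": force on the tool from outside, world axes, zero at the start; "wrist_torque": the same for the moment, N m; "grip_width": finger opening in m; "gripper_force": force on a finger pad.
Only numpy, scipy, OpenCV 4.12 (cv2) and the standard library are available. Lean on these libraries where they do the work, as an engineer would, in place of code of your own. Each camera call takes 0.05 s, during which the arm holds its last target. There are 200 camera calls.

## Working session

There is one attempt and no reset: what is moved stays moved. The work goes in short steps, Python scripts to look and compute and a tool call to move; the robot and the scene stay as the last step left them, time stands still between calls to the robot, and variables do not carry over. Pictures are saved under pics/ and viewed, at most 10 in all, crops included, and the job is handed in when it is done.

Besides the shell and the picture viewer there is one more tool, called in YAML: its name, and indented under it one key for each argument. drive_tool: Moves the arm, as the interface text tells. Its arguments: {"type":"object","properties":{"offset":{"type":"array"},"turn":{"type":"array"},"hand":{"type":"array"},"newtons":{"type":"number"}},"required":["offset","turn","hand"]}

```bash
mkdir -p pics; ls; python3 - <<'E'
from rig import *
import cv2
for n in("scene","top"):
    cv2.imwrite(f"pics/{n}0.png",cv2.resize(get_image(n),(800,600),interpolation=cv2.INTER_CUBIC)); c=camera_info(n);print(n,c)
s=observe();print(s['time_s'],s['position'],s['tool_rot'],s['ft_force'])
E
```

```text
pics
scene {'fx': 396.1923109397974, 'fy': 396.1923109397974, 'cx': 255.3331237285279, 'cy': 188.98517848086215, 'world_to_cam': array([[ 0.20151677,  0.97947753,  0.00384299, -0.18129765],
       [ 0.70854492, -0.14306416, -0.6910114 , -0.29687058],
       [-0.67628034,  0.14197331, -0.72283365,  1.42397247],
       [ 0.        ,  0.        ,  0.        ,  1.        ]])}
top {'fx': 385.60566463939864, 'fy': 385.60566463939864, 'cx': 256.2277426691492, 'cy': 190.7308246087435, 'world_to_cam': array([[-2.20857019e-04, -9.99999898e-01, -3.94314491e-04,
         8.27000067e-02],
       [-9.95751871e-01,  2.56226052e-04, -9.20768496e-02,
         5.71665545e-01],
       [ 9.20769412e-02,  3.72303574e-04, -9.95751826e-01,
         1.11668824e+00],
       [ 0.00000000e+00,  0.00000000e+00,  0.00000000e+00,
         1.00000000e+00]])}
0.1 [0.19810719 0.51279032 0.23078247] [[-9.32772882e-01  3.60463886e-01 -7.32992671e-04]
 [ 3.60464523e-01  9.32772247e-01 -1.12394936e-03]
 [ 2.78572066e-04 -1.31260734e-03 -9.99999100e-01]] [-0.43802356  0.32075219 -0.45625258]
```

View pics/scene0.png

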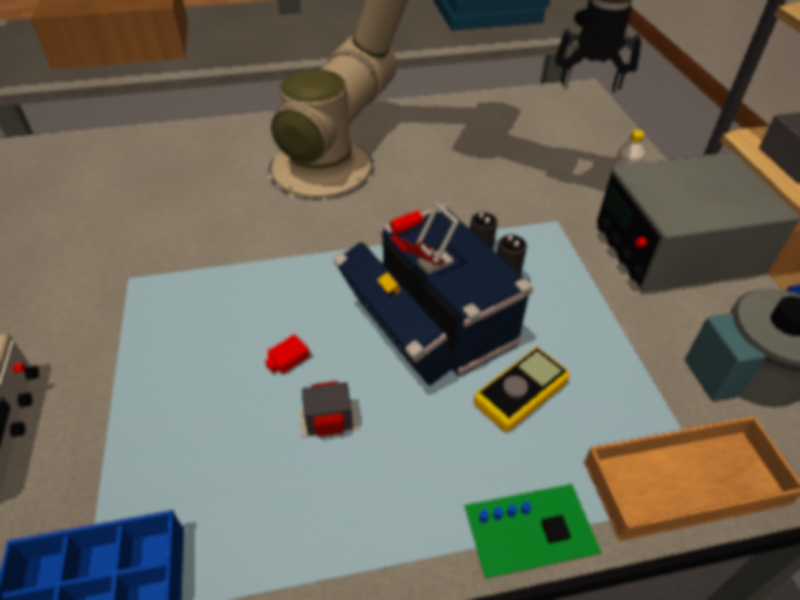

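View pics/top0.png

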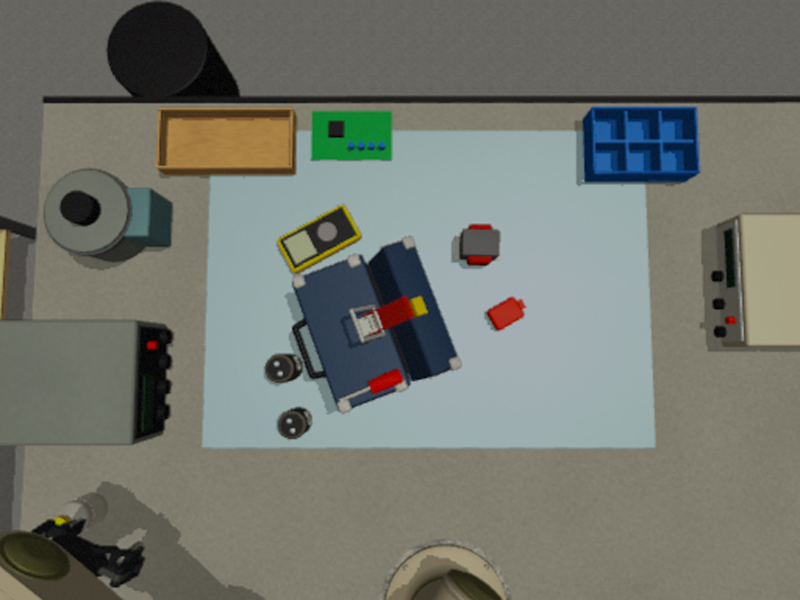

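The top view shows the body-top corners at (298,281), (354,260), (344,406) and (404,383), and the lid's outer corners at (408,242) and (456,364). The keeper is at (418,307), the lever end about (395,312), and the loop bar about (364,312). I'll fit the case pose and joint angles from these, and overlay the result.

```bash
cat > h.py <<'E'
import numpy as np,cv2
from rig import *
def proj(n,P):
    c=camera_info(n);T=c['world_to_cam'];q=np.atleast_2d(P)@T[:3,:3].T+T[:3,3]
    return np.c_[c['fx']*q[:,0]/q[:,2]+c['cx'],c['fy']*q[:,1]/q[:,2]+c['cy']]
def w(p,P):  # case->world
    c,s=np.cos(p[2]),np.sin(p[2]);P=np.atleast_2d(P)
    return np.c_[p[0]+c*P[:,0]-s*P[:,1],p[1]+s*P[:,0]+c*P[:,1],P[:,2]]
def lid(th,P):
    P=np.atleast_2d(P);c,s=np.cos(th),np.sin(th)
    return np.c_[-.025+c*P[:,0]-s*P[:,2],P[:,1],.036+s*P[:,0]+c*P[:,2]]
def lev(a,P):
    P=np.atleast_2d(P);c,s=np.cos(a),np.sin(a)
    return np.c_[c*P[:,0]-s*P[:,2],P[:,1],.164+s*P[:,0]+c*P[:,2]]
def loop(a,ph):
    A=lev(a,[.0215,0,-.0046])[0];B=A+.0695*np.array([-np.cos(ph),0,np.sin(ph)])
    y=np.array([0,.024,0]);return np.array([A-y,B-y,B+y,A+y])
def overlay(f,p,th,a,ph,k=3,n_=("scene","top")):
    out=[]
    for n in n_:
        im=get_image(n);im=cv2.convertScaleAbs(im,alpha=1.5,beta=15)
        ctr=proj(n,w(p,[-.01,0,.16]))[0].round().astype(int);x0,y0=ctr-[66,80]
        big=cv2.resize(im[y0:y0+160,x0:x0+132],None,fx=k,fy=k,interpolation=cv2.INTER_CUBIC)
        B=.12
        L=[([[-.025,-B,.15],[.105,-B,.15],[.105,B,.15],[-.025,B,.15]],(0,255,0)),
           (lid(th,[[-.06,-B,.114],[0,-B,.114],[0,B,.114],[-.06,B,.114]]),(255,255,0)),
           (lev(a,[[.01,-.018,.004],[.085,-.018,.004],[.085,.018,.004],[.01,.018,.004]]),(255,0,255)),
           (loop(a,ph),(0,255,255))]
        for P,c in L:
            q=((proj(n,w(p,P))-[x0,y0]+.5)*k).round().astype(np.int32);cv2.polylines(big,[q],True,c,1)
        out.append(big)
    cv2.imwrite(f,np.hstack(out))
E
python3 - <<'E'
from h import *
from scipy.optimize import least_squares
# top-view pixels (800 wide): body corners, lid outer corners
px=np.array([[298,281],[354,260],[344,406],[404,383],[408,242],[456,364]])/1.5625
sp=np.array([[528,288],[472,312],[416,349],[341,260]])/1.5625
i=.006
def r(v):
    Q=np.vstack([[[.105-i,-.12+i,.15],[-.025+i,-.12+i,.15],[.105-i,.12-i,.15],[-.025+i,.12-i,.15]],lid(v[3],[[-.06+i,-.12+i,.114],[-.06+i,.12-i,.114]])])
    S=w(v,np.vstack([Q[0],Q[1],Q[4],Q[5]]))
    return np.r_[(proj("top",w(v,Q))-px).ravel(),(proj("scene",S)-sp).ravel()]
o=least_squares(r,[.45,.1,1.9,.3],loss='soft_l1');v=o.x;print(v,np.degrees(v[2]),r(v).round(1))
# lever end & loop bar
def g(u):return np.r_[(proj("top",w(v,lev(u[0],[.085,0,.004])))-np.array([[408,306]])/1.5625).ravel(),(proj("scene",w(v,loop(u[0],u[1])[1:3].mean(0)))-np.array([[438,217]])/1.5625).ravel()]
o=least_squares(g,[2.2,2.1]);print(o.x,o.fun)
np.save("v.npy",v)
overlay("pics/ov.png",v,v[3],*o.x)
E
```

```text
[0.51832447 0.13475183 1.9405812  0.32797393] 111.18711239175971 [-4.6  0.2  1.2 -2.3 -3.7  1.4  0.2 -0.4 -0.6 -1.7 -0.4 -1.5  0.6 -4.3
 -2.6 -0.1 -0.9 -0.2 -2.  -1.3]
[2.50242049 1.78863505] [ 0.58349602 -0.80339396 -0.4656216  -2.26782814]
```

View pics/ov.png

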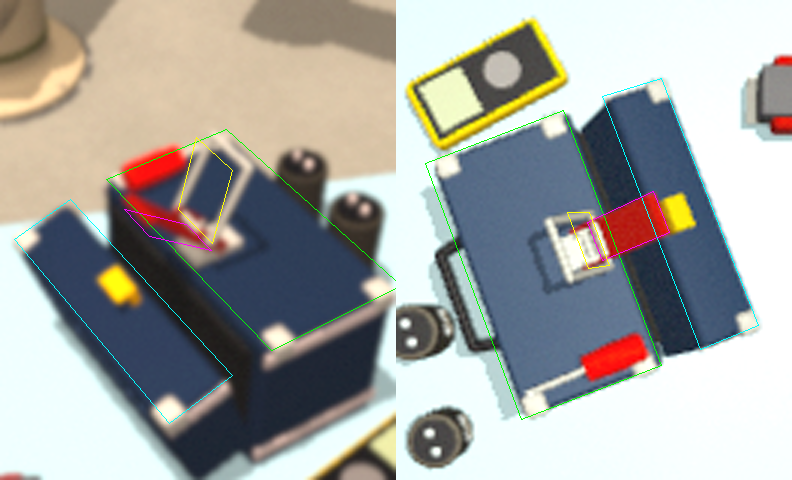

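```bash
python3 - <<'E'
from h import *
from scipy.optimize import least_squares
v=np.load("v.npy")
S=(proj("scene",w(v,[-.01,0,.16]))[0].round()-[66,80]);T=(proj("top",w(v,[-.01,0,.16]))[0].round()-[66,80])
sp=lambda x,y:np.array([x,y])/3+S-.5
tp=lambda x,y:np.array([x-396,y])/3+T-.5
def g(u):
    b=loop(u[0],u[1])[1:3]; e=lev(u[0],[.085,0,.004])
    return np.r_[(proj("top",w(v,b)).mean(0)-tp(558,247)),(proj("scene",w(v,b)).mean(0)-sp(227,151)),(proj("top",w(v,e))[0]-tp(664,215)),(proj("scene",w(v,e))[0]-sp(127,203))]
o=least_squares(g,[2.3,2.1]);u=o.x;print(u,o.fun.round(1))
b=loop(*u)[1:3].mean(0);e=lev(u[0],[.085,0,.004])[0];print("bar",b,"axis",loop(*u)[[0,3]].mean(0),"end",e)
yaw=v[2]; X=np.array([np.cos(yaw),np.sin(yaw),0]);Y=np.array([-X[1],X[0],0])
s=observe();print("X",X,"Y",Y,s['position'])
# case coords of tcp
d=s['position'][:2]-v[:2];print("tcp case",d@X[:2],d@Y[:2])
R=s['tool_rot']; print("yaw of tool y",np.degrees(np.arctan2(R[1,1],R[0,1])),"want",np.degrees(yaw))
E
```

```text
[2.42946531 1.99484283] [ 0.8  0.1  0.9 -0.1 -2.5 -0.8  4.4  4.3]
bar [0.01532683 0.         0.24487564] axis [-0.01326908  0.          0.18153116] end [-0.06695653  0.          0.21651498]
X [-0.36141485  0.93240512  0.        ] Y [-0.93240512 -0.36141485  0.        ] [0.1981882  0.51288458 0.23095735]
tcp case 0.4682749135685257 0.1618339017198258
yaw of tool y 68.87014506740387 want 111.18711239175971
```

drive_tool:
  offset:
    - [0,0,-1]
    - [0,0,-1]
    - [0,0,-0.5]
    - [0,0,0]
    - [0,0,0]
    - [0,0,0]
    - [0,0,0]
    - [-0.36,-1,0]
    - [-0.36,-1,0]
    - [-0.36,-1,0]
  turn:
    - [0,0,-1]
    - [0,0,-1]
    - [0,0,-1]
    - [0,0,-1]
    - [0,0,-1]
    - [0,0,-1]
    - [0,0,-1]
    - [0,0,0]
    - [0,0,0]
    - [0,0,0]
  hand: [0,0,0,0,0,0,0,0,0,0]

```text
time_s: 1.45
position: [0.282, 0.4152, 0.3312]
tool_rot: [[-0.934, -0.357, -0.0], [-0.357, 0.934, -0.0], [0.0, -0.0, -1.0]]
ft_force: [0.5, 0.1, 0.6]
grip_width: -0.0001
gripper_force: 0.0
```

drive_tool:
  offset:
    - [-0.36,-1,0]
    - [-0.36,-1,0]
    - [-0.36,-1,0]
    - [-0.36,-1,0]
    - [-0.36,-1,0]
    - [-0.36,-1,0]
    - [-0.36,-1,0]
    - [-0.36,-1,0]
    - [-0.36,-1,0]
    - [-0.36,-1,0]
  turn:
    - [0,0,0]
    - [0,0,0]
    - [0,0,0]
    - [0,0,0]
    - [0,0,0]
    - [0,0,0]
    - [0,0,0]
    - [0,0,0]
    - [0,0,0]
    - [0,0,0]
  hand: [0,0,0,0,0,0,0,0,0,0]

```text
time_s: 2.7
position: [0.5592, 0.0926, 0.3312]
tool_rot: [[-0.934, -0.356, -0.0], [-0.356, 0.934, 0.0], [0.0, 0.0, -1.0]]
ft_force: [0.1, 0.6, 0.6]
grip_width: -0.0
gripper_force: 0.0
```

```bash
cat >> h.py <<'E'
def st():
    v=np.load("v.npy");s=observe();c,sn=np.cos(v[2]),np.sin(v[2]);d=s['position'][:2]-v[:2]
    Rc=np.array([[c,sn,0],[-sn,c,0],[0,0,1]])
    print("t",s['time_s'],"case mm",(1e3*np.r_[c*d[0]+sn*d[1],-sn*d[0]+c*d[1],s['position'][2]]).round(1),"F case",(Rc@s['ft_force']).round(1));print("R case",(Rc@s['tool_rot']).round(3).tolist(),s['grip_width'],s['q'].round(0) if hasattr(s['q'],'round') else s['q'])
E
python3 -c "from h import *;st()"
```

```text
t 2.7 case mm [-54.  -22.9 331.2] F case [ 0.5 -0.3  0.6]
R case [[0.006, 1.0, 0.0], [1.0, -0.006, 0.0], [0.0, 0.0, -1.0]] -3.2658688250591845e-05 [  -3.   21.   60.    0.  100. -113.]
```

drive_tool:
  offset:
    - [-0.5,-1,0]
    - [-0.5,-1,0]
    - [0,-0.6,0]
    - [0,0,1]
    - [0,0,1]
    - [0,0,1]
    - [0,0,1]
    - [0,0,1]
    - [0,0,0.4]
    - [0,0,0]
  turn:
    - [0,0,0]
    - [0,0,0]
    - [0,0,0]
    - [0,0,0]
    - [0,0,0]
    - [0,0,0]
    - [0,0,0]
    - [0,0,0]
    - [0,0,0]
    - [0,0,0]
  hand: [0,0,0,0,0,0,0,0,0,0]

```text
time_s: 3.95
position: [0.6326, 0.011, 0.1154]
tool_rot: [[-0.934, -0.356, -0.001], [-0.356, 0.934, 0.0], [0.001, 0.0, -1.0]]
ft_force: [-0.7, 0.4, -0.5]
grip_width: 0.0002
gripper_force: 0.0
```

```bash
python3 -c "from h import *;st()"
```

```text
t 3.95 case mm [-156.7  -61.8  115.4] F case [ 0.6  0.5 -0.5]
R case [[0.005, 1.0, 0.0], [1.0, -0.005, 0.001], [0.001, 0.0, -1.0]] 0.00018282352890929023 [ -10.   36.   70.    0.   74. -121.]
```

drive_tool:
  offset:
    - [-0.6,0.1,0]
    - [0,0.3,0]
    - [0,0.2,0]
    - [0,0.2,0]
    - [0,0.1,0]
    - [0,0.1,0]
    - [0,0.1,0]
    - [0,0.1,0]
    - [0,0,0]
    - [0,0,0]
  turn:
    - [0,0,0]
    - [0,0,0]
    - [0,0,0]
    - [0,0,0]
    - [0,0,0]
    - [0,0,0]
    - [0,0,0]
    - [0,0,0]
    - [0,0,0]
    - [0,0,0]
  hand: [0,0,0,0,0,0,0,0,0,0]

```text
time_s: 5.2
position: [0.6439, 0.0531, 0.1265]
tool_rot: [[-0.936, -0.352, 0.023], [-0.352, 0.936, -0.02], [-0.014, -0.027, -1.0]]
ft_force: [-2.1, -47.1, 46.9]
grip_width: 0.0001
gripper_force: 29.3
```

```bash
python3 -c "from h import *;st()"
```

```text
t 5.2 case mm [-121.5  -87.6  126.5] F case [-43.1  19.   46.9]
R case [[0.01, 1.0, -0.027], [1.0, -0.01, -0.014], [-0.014, -0.027, -1.0]] 0.00010047856309871561 [  -5.   36.   68.   -1.   75. -116.]
```

drive_tool:
  offset:
    - [0,-0.3,-0.1]
    - [0,-0.5,0]
    - [0,-0.4,0]
    - [0,0,0]
    - [0,0,0]
    - [0,0,0]
    - [0,0,0]
    - [0,0,0]
    - [0,0,0]
    - [0,0,0]
  turn:
    - [0,0,0]
    - [0,0,0]
    - [0,0,0]
    - [0,0,0]
    - [0,0,0]
    - [0,0,0]
    - [0,0,0]
    - [0,0,0]
    - [0,0,0]
    - [0,0,0]
  hand: [0,0,0,0,0,0,0,0,0,0]

```text
time_s: 6.45
position: [0.6553, 0.0194, 0.1193]
tool_rot: [[-0.934, -0.356, -0.0], [-0.356, 0.934, -0.0], [0.0, -0.0, -1.0]]
ft_force: [0.7, -0.3, -0.7]
grip_width: -0.0002
gripper_force: 0.0
```

```bash
python3 -c "
from h import *;st();v=np.load('v.npy');overlay('pics/b.png',v,v[3],2.38,2.0)"
```

```text
t 6.45 case mm [-157.   -86.   119.3] F case [-0.5 -0.5 -0.7]
R case [[0.006, 1.0, -0.0], [1.0, -0.006, 0.0], [0.0, -0.0, -1.0]] -0.0001582599762267745 [  -9.   37.   66.   -0.   77. -119.]
```

View pics/b.png

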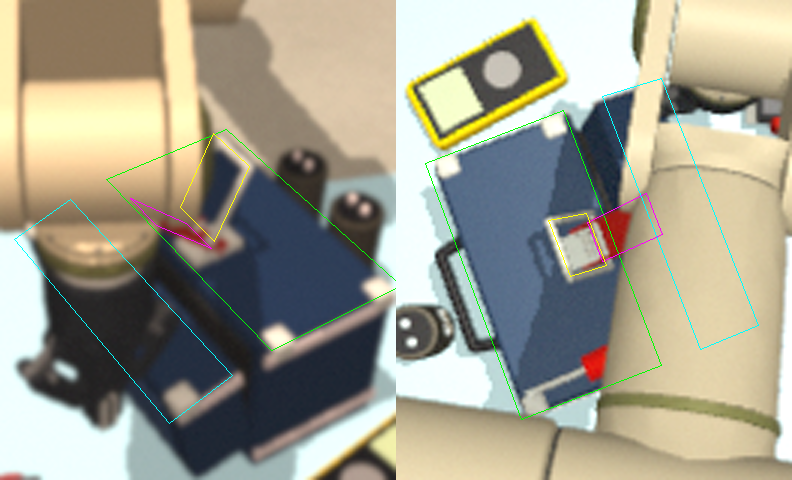

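```bash
python3 - <<'E'
from h import *
im=get_image("scene");im=cv2.convertScaleAbs(im,alpha=1.7,beta=40)
s=observe();q=proj("scene",s['position'])[0];print(q)
x0,y0=(q-[60,90]).astype(int)
b=cv2.resize(im[y0:y0+140,x0:x0+140],(600,600)*1,interpolation=cv2.INTER_CUBIC)
P=s['position'];R=s['tool_rot'];k=600/140
for a,c in((0,(0,0,255)),(1,(0,255,0)),(2,(255,0,0))):
    e=proj("scene",np.array([P,P-R[:,a]*.06 if a==2 else P+R[:,a]*.04]))
    e=((e-[x0,y0]+.5)*k).astype(int);cv2.line(b,tuple(map(int,e[0])),tuple(map(int,e[1])),c,1)
cv2.imwrite("pics/c.png",b)
E
```

```text
[242.18888909 225.26749685]
```

View pics/c.png

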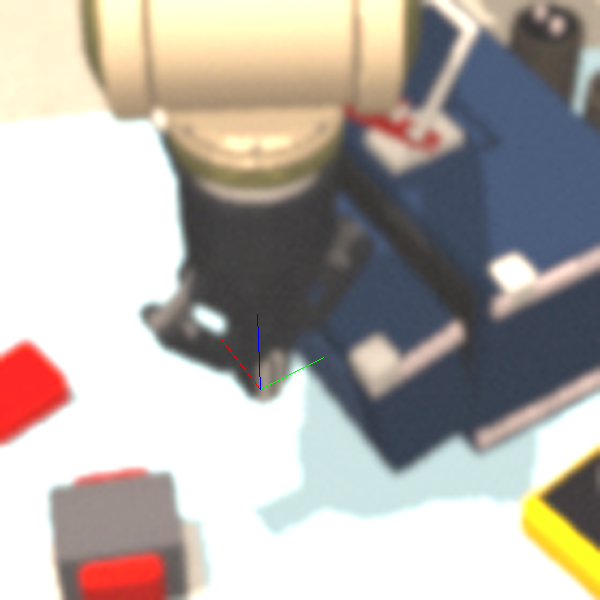

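drive_tool:
  offset:
    - [0,-0.5,0]
    - [0,0,0]
    - [0,0,0]
    - [0,0,0]
    - [0,0,0]
    - [0,0,0]
    - [0,0,0]
    - [0,0,0]
    - [0,0,0]
    - [0,0,0]
  turn:
    - [0,0,1]
    - [0,0,1]
    - [0,0,1]
    - [0,0,1]
    - [0,0,1]
    - [0,0,1]
    - [0,0,1]
    - [0,0,1]
    - [0,0,1]
    - [0,0,1]
  hand: [0,0,0,0,0,0,0,0,0,0]

```text
time_s: 7.85
position: [0.6624, 0.0007, 0.1193]
tool_rot: [[-0.773, 0.634, -0.0], [0.634, 0.773, -0.0], [0.0, -0.0, -1.0]]
ft_force: [-0.3, -0.2, 0.4]
grip_width: 0.0001
gripper_force: 0.0
```

drive_tool:
  offset:
    - [0,0,0]
    - [0,0,0]
    - [0,0,0]
    - [0,0,0]
    - [0,0,0]
    - [0,0,0]
    - [0,0,0.3]
    - [0.3,0,0]
    - [0.3,0,0]
    - [0,0,0]
  turn:
    - [0,0,1]
    - [0,0,1]
    - [0,0,1]
    - [0,0,1]
    - [0,0,1]
    - [0,0,0]
    - [0,0,0]
    - [0,0,0]
    - [0,0,0]
    - [0,0,0]
  hand: [0,0,0,0,0,0,0,0,0,0]

```text
time_s: 9.1
position: [0.6536, 0.0245, 0.1077]
tool_rot: [[-0.358, 0.934, 0.0], [0.934, 0.358, 0.0], [-0.0, 0.0, -1.0]]
ft_force: [0.2, -0.3, -0.2]
grip_width: 0.0001
gripper_force: 0.0
```

```bash
python3 -c "from h import *;st()"
```

```text
t 9.1 case mm [-151.7  -86.2  107.7] F case [-0.3 -0.  -0.2]
R case [[1.0, -0.004, -0.0], [-0.004, -1.0, -0.0], [-0.0, 0.0, -1.0]] 5.0508676837084804e-05 [ -8.  38.  67.   0.  75. -29.]
```

drive_tool:
  offset:
    - [0.2,0,0]
    - [0.2,0,0]
    - [0.2,0,0]
    - [0.1,0,0]
    - [0.1,0,0]
    - [0.1,0,0]
    - [0.1,0,0]
    - [0.1,0,0]
    - [0,0,0]
    - [0,0,0]
  turn:
    - [0,0,0]
    - [0,0,0]
    - [0,0,0]
    - [0,0,0]
    - [0,0,0]
    - [0,0,0]
    - [0,0,0]
    - [0,0,0]
    - [0,0,0]
    - [0,0,0]
  hand: [0,0,0,0,0,0,0,0,0,0]

```text
time_s: 10.35
position: [0.6406, 0.0618, 0.1098]
tool_rot: [[-0.355, 0.935, 0.008], [0.935, 0.355, -0.004], [-0.006, 0.006, -1.0]]
ft_force: [3.6, -10.0, 10.0]
grip_width: -0.0002
gripper_force: 5.6
```

```bash
python3 -c "from h import *;st()"
```

```text
t 10.35 case mm [-112.2  -87.6  109.8] F case [-10.6   0.2  10. ]
R case [[1.0, -0.007, -0.006], [-0.007, -1.0, -0.006], [-0.006, 0.006, -1.0]] -0.00021085534201527556 [ -5.  37.  69.  -0.  74. -26.]
```

drive_tool:
  offset:
    - [0.1,0,0]
    - [0.1,0,0]
    - [0.1,0,0]
    - [0.05,0,0]
    - [0,0,0]
    - [0,0,0]
    - [0,0,0]
    - [0,0,0]
    - [0,0,0]
    - [0,0,0]
  turn:
    - [0,0,0]
    - [0,0,0]
    - [0,0,0]
    - [0,0,0]
    - [0,0,0]
    - [0,0,0]
    - [0,0,0]
    - [0,0,0]
    - [0,0,0]
    - [0,0,0]
  hand: [0,0,0,0,0,0,0,0,0,0]

```text
time_s: 11.6
position: [0.638, 0.0692, 0.1115]
tool_rot: [[-0.352, 0.936, 0.014], [0.936, 0.352, -0.013], [-0.017, 0.008, -1.0]]
ft_force: [7.7, -35.0, 14.7]
grip_width: 0.0001
gripper_force: 18.2
```

```bash
python3 -c "
from h import *;st();v=np.load('v.npy');overlay('pics/d.png',v,.06,2.38,2.0,n_=('scene',),k=4)"
```

```text
t 11.6 case mm [-104.3  -87.9  111.5] F case [-35.4   5.5  14.7]
R case [[1.0, -0.01, -0.017], [-0.01, -1.0, -0.008], [-0.017, 0.008, -1.0]] 0.00010056133768728909 [ -4.  36.  69.  -1.  73. -25.]
```

View pics/d.png

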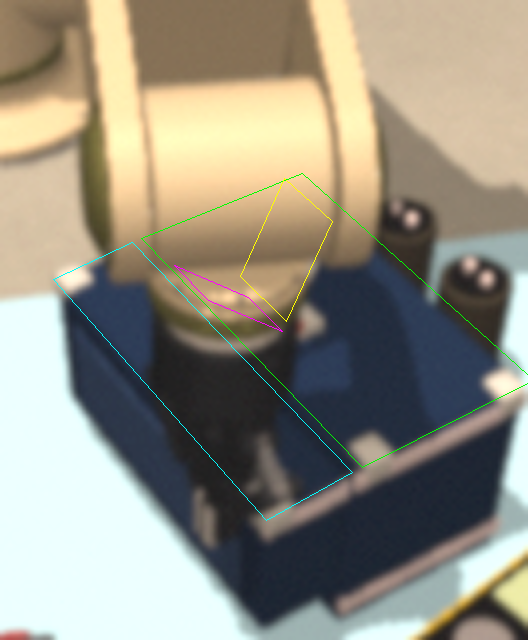

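The picture shows the lid closed on its seal: its near corner at (265,520) matches the overlay for 0.06 rad, and the push force is 35 N. I'm backing off and going over to the loop.

drive_tool:
  offset:
    - [-0.5,0,0]
    - [-0.7,0,0]
    - [0,0,-1]
    - [0,0,-1]
    - [0,0,-1]
    - [0,0,-1]
    - [0,0,-1]
    - [0,0,-0.5]
    - [0.5,-0.5,0]
    - [1,-0.5,0]
  turn:
    - [0,0,0]
    - [0,0,0]
    - [0,0,0]
    - [0,0,0]
    - [0,0,0]
    - [0,0,0]
    - [0,0,0]
    - [0,0,0]
    - [0,0,0]
    - [0,0,0]
  hand: [0,0,0,0,0,0,0,0,0,0]

```text
time_s: 12.9
position: [0.5911, 0.074, 0.3266]
tool_rot: [[-0.355, 0.935, -0.001], [0.935, 0.355, 0.0], [0.001, -0.001, -1.0]]
ft_force: [0.5, 1.5, -0.3]
grip_width: 0.0001
gripper_force: 0.0
```

drive_tool:
  offset:
    - [1,-0.5,0]
    - [1,-0.5,0]
    - [1,-0.2,0]
    - [1,0,0]
    - [0.2,0,0]
    - [0,0,0]
    - [0,0,0]
    - [0,0,0]
    - [0,0,0]
    - [0,0,0]
  turn:
    - [0,0,0]
    - [0,0,0]
    - [0,0,0]
    - [0,0,0]
    - [0,0,0]
    - [0,0,0]
    - [0,0,0]
    - [0,0,0]
    - [0,0,0]
    - [0,0,0]
  hand: [0,0,0,0,0,0,0,0,0,0]

```text
time_s: 14.15
position: [0.4869, 0.214, 0.3273]
tool_rot: [[-0.356, 0.935, -0.0], [0.935, 0.356, -0.0], [-0.0, -0.0, -1.0]]
ft_force: [0.2, -0.8, -0.3]
grip_width: 0.0002
gripper_force: 0.0
```

```bash
python3 -c "
from h import *;st();v=np.load('v.npy');overlay('pics/e.png',v,.06,2.36,2.0)"
```

```text
t 14.15 case mm [ 85.2   0.6 327.3] F case [-0.8  0.  -0.3]
R case [[1.0, -0.006, -0.0], [-0.006, -1.0, 0.0], [-0.0, -0.0, -1.0]] 0.00020826143878128637 [ 11.  17.  66.  -0.  97. -10.]
```

View pics/e.png

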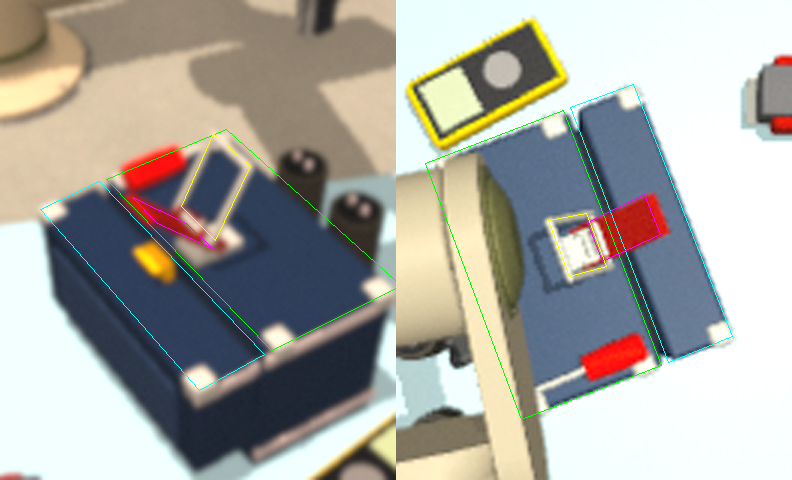

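The lid sits on its seal in the overlay: the near corner is at (200,385). The loop bar is at scene (205–250,137–165), which matches 2.0 rad. Next I push the loop over from behind.

drive_tool:
  offset:
    - [0,0,1]
    - [0,0,1]
    - [0,0,0.4]
    - [-0.6,0,0]
    - [-0.4,0,0]
    - [-0.2,0,0]
    - [-0.2,0,0]
    - [-0.2,0,0]
    - [-0.2,0,0]
    - [-0.2,0,0]
  turn:
    - [0,0,0]
    - [0,0,0]
    - [0,0,0]
    - [0,0,0]
    - [0,0,0]
    - [0,0,0]
    - [0,0,0]
    - [0,0,0]
    - [0,0,0]
    - [0,0,0]
  hand: [0,0,0,0,0,0,0,0,0,0]

```text
time_s: 15.5
position: [0.5155, 0.1391, 0.2313]
tool_rot: [[-0.356, 0.934, -0.0], [0.934, 0.356, -0.0], [-0.0, -0.0, -1.0]]
ft_force: [-1.2, -0.3, 0.1]
grip_width: 0.0003
gripper_force: 0.0
```

drive_tool:
  offset:
    - [-0.2,0,0]
    - [-0.2,0,0]
    - [-0.1,0,0]
    - [0,0,0]
    - [0.5,0,0]
    - [0.5,0,-0.5]
    - [0,0,-1]
    - [0,0,-1]
    - [0,0,0]
    - [0,0,0]
  turn:
    - [0,0,0]
    - [0,0,0]
    - [0,0,0]
    - [0,0,0]
    - [0,0,0]
    - [0,0,0]
    - [0,0,0]
    - [0,0,0]
    - [0,0,0]
    - [0,0,0]
  hand: [0,0,0,0,0,0,0,0,0,0]

```text
time_s: 16.75
position: [0.5076, 0.1589, 0.3306]
tool_rot: [[-0.357, 0.934, -0.001], [0.934, 0.357, 0.0], [0.0, -0.001, -1.0]]
ft_force: [0.4, 0.1, -1.3]
grip_width: 0.0
gripper_force: 0.0
```

```bash
python3 -c "
from h import *;st();v=np.load('v.npy');overlay('pics/f.png',v,.06,2.36,-.35)"
```

```text
t 16.75 case mm [ 26.4   1.3 330.6] F case [-0.1 -0.4 -1.3]
R case [[1.0, -0.005, 0.0], [-0.005, -1.0, 0.001], [0.0, -0.001, -1.0]] 4.871967109293571e-05 [  5.  17.  65.   0.  98. -16.]
```

View pics/f.png

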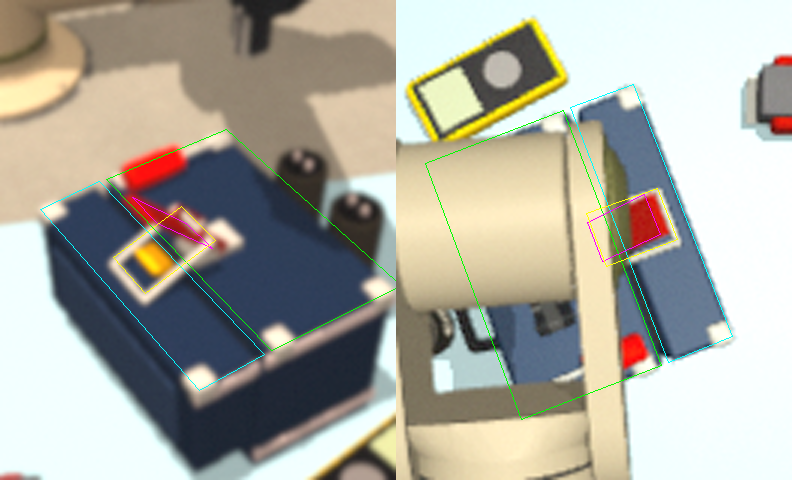

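The wire loop now frames the yellow keeper: its bar runs along scene (115,262)–(145,303), beyond the keeper. Next I go round to the lid side of the lever.

drive_tool:
  offset:
    - [-1,0,0]
    - [-1,0,0]
    - [-1,0,0]
    - [-0.2,0,0]
    - [0,0,0]
    - [0,0,1]
    - [0,0,1]
    - [0,0,0.8]
    - [0,0,0.3]
    - [0,0,0]
  turn:
    - [0,0,0]
    - [0,0,0]
    - [0,0,0]
    - [0,0,0]
    - [0,0,0]
    - [0,0,0]
    - [0,0,0]
    - [0,0,0]
    - [0,0,0]
    - [0,0,0]
  hand: [0,0,0,0,0,0,0,0,0,0]

```text
time_s: 18.1
position: [0.5537, 0.0393, 0.2075]
tool_rot: [[-0.357, 0.934, -0.0], [0.934, 0.357, 0.0], [0.0, -0.0, -1.0]]
ft_force: [-0.7, 0.1, -0.0]
grip_width: -0.0001
gripper_force: 0.0
```

```bash
python3 -c "from h import *;st()"
```

```text
t 18.1 case mm [-101.8    1.5  207.5] F case [ 0.4  0.6 -0. ]
R case [[1.0, -0.005, 0.0], [-0.005, -1.0, 0.0], [0.0, -0.0, -1.0]] -9.771998175779784e-05 [ -8.  23.  76.   0.  81. -29.]
```

Now push +x by 90 mm, then check.

drive_tool:
  offset:
    - [0.3,0,0]
    - [0.3,0,0]
    - [0.3,0,0]
    - [0.3,0,0]
    - [0.3,0,0]
    - [0.3,0,0]
    - [0.3,0,0]
    - [0.2,0,0]
    - [0,0,0]
    - [0,0,0]
  turn:
    - [0,0,0]
    - [0,0,0]
    - [0,0,0]
    - [0,0,0]
    - [0,0,0]
    - [0,0,0]
    - [0,0,0]
    - [0,0,0]
    - [0,0,0]
    - [0,0,0]
  hand: [0,0,0,0,0,0,0,0,0,0]

```text
time_s: 19.35
position: [0.5207, 0.1246, 0.2068]
tool_rot: [[-0.356, 0.934, -0.001], [0.934, 0.356, 0.0], [0.001, -0.001, -1.0]]
ft_force: [0.8, 0.3, -0.6]
grip_width: 0.0
gripper_force: 0.0
```

```bash
python3 -c "
from h import *;st();v=np.load('v.npy');overlay('pics/g.png',v,.06,1.5,-.1)"
```

```text
t 19.35 case mm [-10.3   1.4 206.8] F case [-0.  -0.8 -0.6]
R case [[1.0, -0.005, 0.001], [-0.005, -1.0, 0.001], [0.001, -0.001, -1.0]] 2.2853084085192967e-05 [  1.  21.  79.   0.  80. -20.]
```

View pics/g.png

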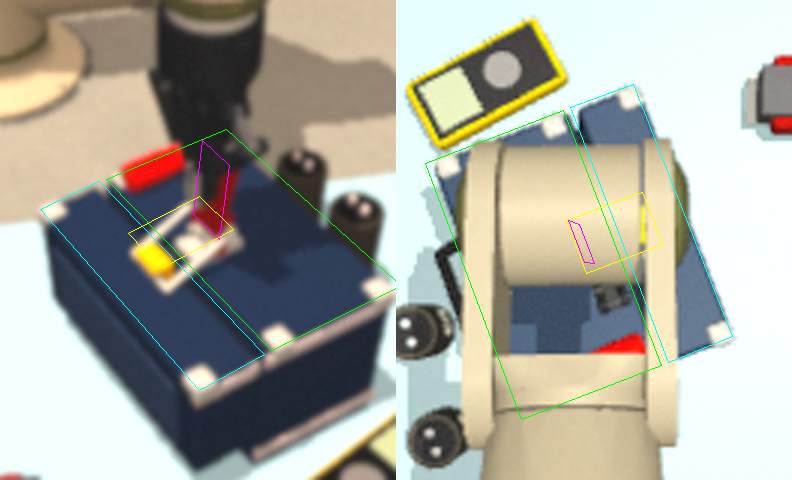

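The lever stands upright under the fingers, and the loop's bar is at the keeper's outer side at (150,275). I'll carry on over centre and down.

drive_tool:
  offset:
    - [0.25,0,0]
    - [0.25,0,0]
    - [0.25,0,0]
    - [0.25,0,0]
    - [0.25,0,0]
    - [0.2,0,0.22]
    - [0.2,0,0.22]
    - [0.1,0,0.2]
    - [0.1,0,0.2]
    - [0,0,0]
  turn:
    - [0,0,0]
    - [0,0,0]
    - [0,0,0]
    - [0,0,0]
    - [0,0,0]
    - [0,0,0]
    - [0,0,0]
    - [0,0,0]
    - [0,0,0]
    - [0,0,0]
  hand: [0,0,0,0,0,0,0,0,0,0]

```text
time_s: 20.7
position: [0.4943, 0.1938, 0.173]
tool_rot: [[-0.356, 0.934, -0.002], [0.934, 0.356, -0.0], [0.0, -0.001, -1.0]]
ft_force: [-0.5, 0.2, 0.0]
grip_width: -0.0002
gripper_force: 0.0
```

```bash
python3 -c "from h import *;st()"
```

```text
t 20.7 case mm [ 63.7   1.1 173. ] F case [0.3 0.4 0. ]
R case [[1.0, -0.005, 0.0], [-0.005, -1.0, 0.001], [0.0, -0.001, -1.0]] -0.0002378812977937312 [  9.  23.  83.   0.  74. -12.]
```

drive_tool:
  offset:
    - [0,0,0.05]
    - [0,0,0.05]
    - [0,0,0.05]
    - [0,0,0.05]
    - [0,0,0]
    - [0,0,0]
    - [0,0,0]
    - [0,0,0]
    - [0,0,0]
    - [0,0,0]
  turn:
    - [0,0,0]
    - [0,0,0]
    - [0,0,0]
    - [0,0,0]
    - [0,0,0]
    - [0,0,0]
    - [0,0,0]
    - [0,0,0]
    - [0,0,0]
    - [0,0,0]
  hand: [0,0,0,0,0,0,0,0,0,0]

```text
time_s: 21.95
position: [0.4949, 0.1936, 0.1677]
tool_rot: [[-0.356, 0.934, 0.003], [0.934, 0.356, 0.0], [-0.001, 0.002, -1.0]]
ft_force: [-5.5, -1.2, 15.0]
grip_width: -0.0001
gripper_force: 7.7
```

drive_tool:
  offset:
    - [0,0,-0.5]
    - [0,0,-1]
    - [0,0,-1]
    - [0,0,-1]
    - [0,0,-0.5]
    - [0.5,0,0]
    - [1,0,0]
    - [1,0,0]
    - [0,0,0]
    - [0,0,0]
  turn:
    - [0,0,0]
    - [0,0,0]
    - [0,0,0]
    - [0,0,0]
    - [0,0,0]
    - [0,0,0]
    - [0,0,0]
    - [0,0,0]
    - [0,0,0]
    - [0,0,0]
  hand: [0,0,0,0,0,0,0,0,0,0]

```text
time_s: 23.2
position: [0.4592, 0.2867, 0.3256]
tool_rot: [[-0.356, 0.934, -0.0], [0.934, 0.356, -0.0], [-0.0, -0.0, -1.0]]
ft_force: [-0.1, 0.0, -0.3]
grip_width: -0.0003
gripper_force: 0.0
```

```bash
python3 -c "
from h import *;st();v=np.load('v.npy');overlay('pics/i.png',v,.03,0,0)"
```

```text
t 23.2 case mm [1.631e+02 2.000e-01 3.256e+02] F case [ 0.   0.1 -0.3]
R case [[1.0, -0.006, -0.0], [-0.006, -1.0, 0.0], [-0.0, -0.0, -1.0]] -0.00025716594371816493 [19. 18. 64. -0. 97. -1.]
```

View pics/i.png

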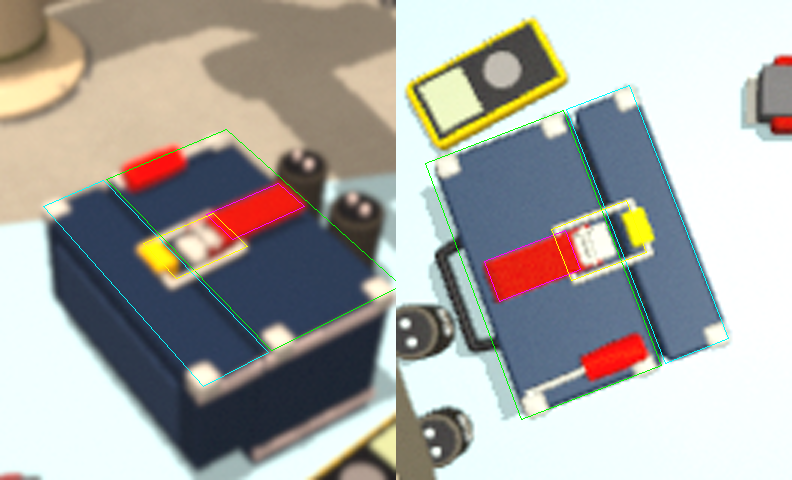

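The lever lies flat at (490,265)–(580,250), the loop is in the keeper, the lid is closed, and the screwdriver hasn't moved. I'm handing in.

```bash
python3 -c "
from rig import env;print(env.close_job())"
```

```text
the job is handed in; nothing more can be done
None
```

The job is handed in at about 23 s: in the last picture the lid was shut, the loop was in the keeper and the lever lay flat, with the screwdriver and the nearby things in view unmoved; my first lid push hit the lid with about 65 N at the wrist and was redone, and no verdict came back.

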